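# Set a rack light's hanger at its balance point

## Robot

A 7-joint arm with a two-finger parallel gripper is mounted at the origin on a cart in front of the work surface, level with it; the furniture and walls round the work are solid. World frame = base frame: x ahead of the robot, y to its left, z up, the work surface at z = 0. Lengths are in mm, angles in rad, forces in N, time in s.
With the tool pointing down it reaches from about 425 to 875 mm from the base axis. Payload 8.4 kg.
Tool frame: the origin (TCP) lies midway between the tips of the shut fingers; the grasp point (between the pads) lies 19 mm behind it; z points along the fingers, y is the line along which they close (so a half turn about z gives the same grasp; the last joint's range is limited). The gripper opens to 87 mm and grips with 3 to 60 N. Pads are 19 mm wide; open, the fingers measure 117 mm over their backs; the gripper's body (75 mm by 190 mm) begins 51 mm behind the grasp point.
Start: joints at [1.143, 0.333, 0.04, 1.465, -0.013, 1.343, -0.059], TCP at [209.867, -615.158, 222.546] pointing down, gripper open.
Joint ranges: [-2.58, 2.58], [-0.38, 2.09], [-1.3, 1.39], [0.25, 2.4], [-1.5, 4.64], [0.08, 2.09], [-2.65, 2.65]. Speed limits (rad/s): [2.22, 2.22, 2.79, 2.79, 3.14, 3.14, 3.14].

## Interface

Orientations are given as [roll, pitch, yaw] about the fixed x, y, z axes, in that order (R = Rz(yaw) Ry(pitch) Rx(roll)).
In Python, from rig import bot, imaging gives the robot as it stands.
- The arm moves only by the tool arm_command, never from a script. Its argument "plan" is a list of rows, each a list of 7 numbers: the shift along the tool's x, y, z in a scale on which 1.0 is 1000 mm, then the turn, a rotation vector about the tool's x, y, z in shares of 360 degrees (1.0 is 360 degrees), then the finger opening in mm, from 0 to 87. In form: [[dx, dy, dz, rx, ry, rz, gripper], ...]. A call has 1 to 5 rows; each row is the pose to reach, as a shift and turn from the pose commanded when the call began, along the tool's axes at that moment; what a row does not reach only later rows make up. A row lasts 1/8 s, in which the tool goes at most 62.5 mm and 10.7 degrees, less where a joint would pass 70% of its speed; a pose out of reach is approached as far as the arm can. A call with a gripper value outside its range is refused whole. The fingers move at their own pace and stop on an object; "grip_force" is the grip in N (left out, the last holds). Time passes only in rows, so rows that repeat a pose let the fingers close. It gives the time, the measured TCP pose, the force, the opening and the grip force at its end, in the units of the state.
- bot.get_state(): the state, without advancing time (a new reading comes with each control period).
- imaging.grab_frame(name): name is "side" or "top" or "wrist"; returns the picture (400x640x3 uint8, red, green, blue); there is no depth.
- imaging.camera_model(name): a dict with "camera_matrix" (3x3 intrinsics, pixels), "R" (3x3) and "t" (3): a world point X has camera coordinates R X + t. Camera axes: x right, y down, z forward; pixel columns grow to the right and rows downward; lengths in mm; the calibration is good to about 2 mm. A picture is of the moment at which its call begins: read the wrist's pose just before it. camera_model takes no time and is no camera call; for the wrist camera it gives the pose at the moment of the call.
- bot.finish_job(): hands the job in; it is judged then, once.
Trained networks look in the newest picture that a camera, given by its name, has taken for a name from the list of things; names that differ only in an ending like _2 or _b are one class to them, and where a whole thing is asked for, a point or a joint stands for the part that bears it (a point fixed in the world has none). Each returns a list of dicts, best first, with "confidence" (0 to 1); they miss things now and then, are a little off and sometimes report something else, mostly with a low value. They report only what shows in the picture. A call takes as long as a camera call.
- imaging.silhouettes(camera, target): "mask" (400x640 bool, what is visible of it) and "bbox" ([left, top, width, height] in pixels, round what is visible of it).
- imaging.tip_of(camera, target): "xy" ([column, row] in pixels: a listed point, or the origin of a listed thing).
The state is a dict: "t": time; "joint_positions": joint angles; "joint_velocities": joint speeds; "effort": joint torques, N m; "ee_pos": TCP position; "tcp_rot": TCP orientation; "force": force on the tool from outside, world axes, zero at the start; "torque": the same for the moment, N m; "finger_gap": opening from 0.0 (shut) to 1.0 (fully open); "grasp_force": force on a finger pad.
Only numpy, scipy, OpenCV 4.12 (cv2) and the standard library are available. Lean on these libraries where they do the work, as an engineer would, in place of code of your own. Each camera call takes 0.05 s, during which the arm holds its last target. There are 200 camera calls.

## Task

Find the balance point of the LED rack light on the balancing stand: slide it along over the round pipe, without lifting it off or pressing it down hard, until its heavy driver end tips up off the rest and the light stays level on the pipe by itself. Then slide the hanger along the light until its tab stands right above the middle of the pipe, and leave the light balanced level on the pipe by itself. Leave the other things on the bench alone.

Things in the scene. Friction and masses are not known exactly. Their poses are not given: they have to be found in the camera images.
- light: LED rack light: aluminium batten, white diffuser below, 360 mm long (its y axis), 38 wide (x), 22 high (z); origin at the centre of its underside. 0.6 to 0.96 kg; heavy driver at its +y end. The balance point differs from light to light: y = 30 to 75 mm. At the start it lies tilted 0.16 rad, driver end down, across the pipe and on the driver-side rest. Friction on the pipe about 0.6.
- plain_end (a point): grip point on the light's plain end, on its centre line 15 mm from the end (y = -165 mm) and 11 mm above the underside; same axes as the light. Free to grip across the 38 mm width.
- driver_top (a point): centre of the top of the white driver box (34 mm wide, 80 mm long, 16 mm high) fixed on top of the light at y = 93 to 173 mm; its weight, 0.19 to 0.53 kg, cannot be seen.
- hanger (a joint): position of the hanger along the light's y axis, in m, 0 at the light's middle, from -0.15 to 0.078; it slides in the slot on top of the light and stays where it is left (slides at about 1 N)
- hanger_tab (a point): centre of the hanger's upright steel tab, 10 mm across the light (x), 18 mm along it (y) and 26 mm high, with a hole through it; the tab stands on a 6 mm foot on top of the light, so this point is 41 mm above the light's underside. The hanger weighs 12 g.
- stand: fixed balancing stand: plywood board 170 x 250 x 12 mm, origin at the centre of its underside on the bench. The light lies along its y axis. Across it, along its x axis, a fixed pipe offcut 110 mm in diameter, rubber-sleeved, its axis 67 mm above the origin. Two forked rests, at y = +85 and -85 mm.
- fulcrum_top (a point): topmost line of the pipe at its middle, 122 mm above the bench; the stand's axes. A free light shows by its tilt how far its centre of mass is off this line: about 0.03 rad towards that side for each mm, until it lands on a rest at 0.16 rad. Rolling resistance of the sleeve can hide up to about 0.03 rad; a rocking light comes to rest in a second or two.
- driver_rest (a point): forked rest under the driver side, y = +85 mm on the stand: top of a 10 mm rubber crossbar, 109 mm above the bench, between two upright pins 58 mm apart, 8 mm thick (11 mm caps), that reach 132 mm above the bench and keep the light in line
- plain_rest (a point): the same forked rest on the plain-end side, y = -85 mm on the stand
- spool: black and green twist-tie spool, 61 mm across, 40 mm high, bystander
- tally: chrome tally counter, 58 x 50 x 27 mm, bystander
- marker: lying felt marker, 124 mm long, 19 mm thick, bystander
- clip: lying spring clip for bag mouths, 71 x 21 x 10 mm, bystander
- tape: roll of tape lying flat, 90 mm across, 48 mm high, bystander
- cup: sample cup with a lid, 64 mm across, 58 mm high, bystander

How it is judged:
By the outcome, as a careful person would: the job done as asked, in the order asked, and still so for the second after the job is handed in, with the robot touching nothing.
It also fails if it takes over 72 s, if anything falls off the work surface, if the arm or the gripper's body presses on something with over 40 N, if the wrist force passes 120 N, or if a joint passes its speed limit or range.

## Working session

There is one attempt and no reset: what is moved stays moved. The work goes in short steps, Python scripts to look and compute and a tool call to move; the robot and the scene stay as the last step left them, time stands still between calls to the robot, and variables do not carry over. Pictures are saved under pics/ and viewed, at most 10 in all, crops included, and the job is handed in when it is done.

Besides the shell and the picture viewer there is one more tool, called after ">>>" as name(argument=value, ...), one argument or row to a line, values as JSON. arm_command: Moves the arm, as the interface text tells. Its arguments: {"type":"object","properties":{"plan":{"type":"array"},"grip_force":{"type":"number"}},"required":["plan"]}

```bash
mkdir -p pics; ls
cat > h.py <<'E'
import numpy as np, cv2
from rig import bot, imaging
def grab(n,f=None):
    im=imaging.grab_frame(n)
    if f: cv2.imwrite('pics/'+f,cv2.cvtColor(im,cv2.COLOR_RGB2BGR))
    return im
def ray(n,p):
    m=imaging.camera_model(n);K=np.array(m['camera_matrix']);R=np.array(m['R']);t=np.array(m['t'])
    return -R.T@t, R.T@np.linalg.inv(K)@np.array([p[0],p[1],1.])
def atz(n,p,z):
    c,d=ray(n,p); return c+d*(z-c[2])/d[2]
def tri(obs):
    A=np.zeros((3,3));b=np.zeros(3);rs=[]
    for n,p in obs:
        c,d=ray(n,p);d=d/np.linalg.norm(d);P=np.eye(3)-np.outer(d,d);A+=P;b+=P@c;rs.append((c,P))
    X=np.linalg.solve(A,b);return X,[round(float(np.linalg.norm(P@(X-c))),1) for c,P in rs]
def proj(n,X):
    m=imaging.camera_model(n);q=np.array(m['camera_matrix'])@(np.array(m['R'])@np.array(X)+np.array(m['t']));return q[:2]/q[2]
E
python3 - <<'E'
from h import *
np.set_printoptions(precision=1,suppress=True)
s=bot.get_state();print(s)
for n in('side','top'):
    grab(n,n+'0.png'); c,d=ray(n,(320,200));print(n,c,d)
T={}
for p in('plain_end','driver_top','hanger_tab','fulcrum_top','driver_rest','plain_rest','light','stand'):
    o=[]
    for n in('side','top'):
        r=imaging.tip_of(n,p)
        if r: print(p,n,np.array(r[0]['xy']),round(r[0]['confidence'],2));o.append((n,r[0]['xy']))
    if len(o)==2: print('   ',*tri(o))
E
```

```text
pics
{'t': 0.0, 'joint_positions': array([ 1.1,  0.3,  0. ,  1.5, -0. ,  1.3, -0.1]), 'joint_velocities': array([-0.,  0., -0.,  0.,  0., -0.,  0.]), 'effort': array([  0. , -65.6,   1.3, -40.4,  -0.1,   0. ,   0. ]), 'ee_pos': array([ 209.7, -614.7,  221.7]), 'tcp_rot': array([-3.1,  0. ,  0.3]), 'force': array([-0. , -0.1, -0.5]), 'torque': array([0., 0., 0.]), 'grasp_force': 0.0, 'finger_gap': 1.0017946864685259}
side [  484.1 -1120.4   860.5] [ 0.1  0.8 -0.6]
top [ 355.    -3.2 1195.1] [ 0.2 -0.  -1. ]
plain_end side [315.  220.8] 0.7
plain_end top [373.  204.3] 0.56
    [ 529.6 -169.5  163.1] [2.2, 2.2]
driver_top side [329.2 167.2] 0.74
driver_top top [252.6 197.8] 0.72
    [592.1 134.9 140.5] [2.5, 2.5]
hanger_tab side [321.3 191.2] 0.61
hanger_tab top [320.8 198.7] 0.59
    [557.9 -40.  167.5] [0.5, 0.5]
fulcrum_top side [320.8 196.4] 0.72
fulcrum_top top [308.6 203.8] 0.86
    [557.3  -7.8 129.2] [0.6, 0.6]
driver_rest side [324.2 189.9] 0.91
driver_rest top [276.4 198.4] 0.97
    [581.2  75.9  99. ] [7.3, 7.3]
plain_rest side [322.1 221.5] 0.85
plain_rest top [336.5 208.4] 0.64
    [548.4 -80.9  93.4] [7.4, 7.4]
light side [321.6 198.2] 0.7
light top [306.3 203.3] 0.77
    [560.6  -2.  119.3] [0.1, 0.1]
stand side [318.8 232.3] 0.88
stand top [310.  210.3] 0.91
    [555.3 -10.3   4.9] [5.2, 5.2]
```

View pics/side0.png

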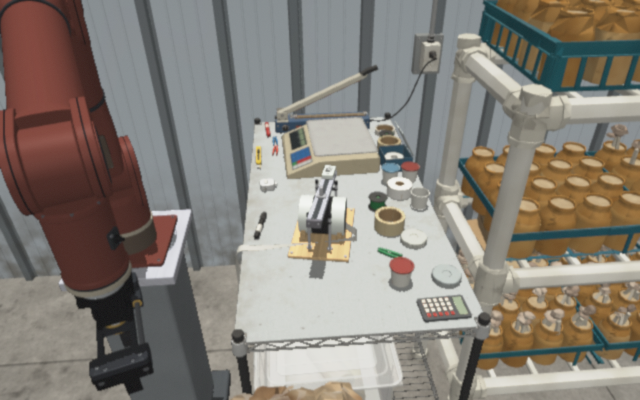

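View pics/top0.png

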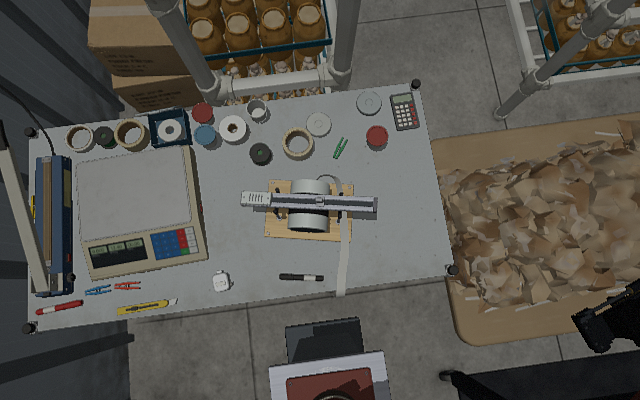

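Side view: the light runs away from the camera, plain end near (318,240), driver end at (329,170), over the white pipe. Top view: the light is horizontal in the picture, driver left (255,198), hanger about (320,199), plain end (375,204). The networks agree with both views. Next I'll refine the geometry.

Run:
```python
from h import *
np.set_printoptions(precision=2,suppress=True)
for p,z in(('fulcrum_top',122),('driver_rest',109),('plain_rest',109),('stand',0)):
    for n in('side','top'):
        for _ in range(1):
            r=imaging.tip_of(n,p)
            if r: print(p,n,atz(n,r[0]['xy'],z))
for n in('side','top'):
    r=imaging.silhouettes(n,'light')
    m=r[0]['mask'].astype(np.uint8); print(n,r[0]['bbox'],r[0]['confidence'],m.sum())
    c=max(cv2.findContours(m,0,1)[0],key=cv2.contourArea); print(cv2.minAreaRect(c), [b for b in cv2.boxPoints(cv2.minAreaRect(c))])
r=imaging.silhouettes('top','stand');m=r[0]['mask'].astype(np.uint8)
c=max(cv2.findContours(m,0,1)[0],key=cv2.contourArea);b=cv2.boxPoints(cv2.minAreaRect(c));P=np.array([atz('top',q,12) for q in b]);print(P,P.mean(0))
```

```text
fulcrum_top side [558.68   3.37 122.  ]
fulcrum_top top [558.03  -7.84 122.  ]
driver_rest side [572.66  57.31 109.  ]
driver_rest top [586.5   75.79 109.  ]
plain_rest side [ 554.31 -100.03  109.  ]
plain_rest top [538.28 -80.05 109.  ]
stand side [550.5  -5.4   0. ]
stand top [561.34  -9.95   0.  ]
side [305.3, 164.9, 31.1, 60.8] 0.87 888
((321.6324462890625, 196.19461059570312), (15.14542293548584, 65.72818756103516), 17.10272979736328) [array([304.73, 225.38], dtype=float32), array([324.06, 162.56], dtype=float32), array([338.54, 167.01], dtype=float32), array([319.21, 229.83], dtype=float32)]
top [238.2, 192.6, 138.9, 19.7] 0.82 2129
((308.4803771972656, 200.9014892578125), (136.78857421875, 16.663114547729492), 2.7927024364471436) [array([239.76, 205.89], dtype=float32), array([240.57, 189.25], dtype=float32), array([377.2 , 195.91], dtype=float32), array([376.39, 212.56], dtype=float32)]
[[ 499.33  131.71   12.  ]
 [ 587.74  117.55   12.  ]
 [ 546.73 -100.6    12.  ]
 [ 459.14  -83.17   12.  ]] [523.24  16.37  12.  ]
```

Run:
```python
from h import *
np.set_printoptions(precision=2,suppress=True)
a=atz('top',(240.2,197.6),134);b=atz('top',(376.8,204.2),173);d=a-b;print(a,b,np.linalg.norm(d[:2]),np.arctan2(d[0],d[1]),(a+b)/2)
o={}
for p in('plain_end','driver_top','hanger_tab'):
    L={}
    for n in('side','top'):
        L[n]=[]
        for _ in range(3):
            imaging.grab_frame(n);r=imaging.tip_of(n,p)
            if r:L[n].append(r[0]['xy'])
        print(p,n,np.array(L[n]).tolist())
    o[p],e=tri([(n,np.mean(L[n],0)) for n in L]);print(o[p],e)
d=o['driver_top']-o['plain_end'];print(np.arctan2(d[0],d[1]),np.linalg.norm(d[:2]))
print(bot.get_state()['t'])
im=cv2.cvtColor(imaging.grab_frame('top'),cv2.COLOR_RGB2BGR);cv2.imwrite('pics/tc.png',cv2.resize(im[150:260,220:400],None,fx=4.4,fy=4.4,interpolation=cv2.INTER_CUBIC))
```

```text
[595.83 167.77 134.  ] [ 524.71 -177.49  173.  ] 352.5100302477288 0.20314557888242232 [560.27  -4.86 153.5 ]
plain_end side [[313.3, 221.4], [311.9, 220.1], [314.2, 221.5]]
plain_end top [[375.1, 203.7], [370.1, 202.1], [374.2, 203.3]]
[ 528.68 -170.33  164.19] [1.7, 1.7]
driver_top side [[331.4, 167.1], [330.9, 167.8], [330.2, 169.4]]
driver_top top [[254.3, 199.6], [255.0, 199.1], [254.2, 199.2]]
[592.52 130.97 138.29] [6.9, 6.9]
hanger_tab side [[320.0, 188.2], [320.4, 189.5], [322.1, 232.3]]
hanger_tab top [[320.8, 195.5], [320.5, 195.3], [320.1, 200.1]]
[562.81 -41.54 130.36] [7.5, 7.5]
0.2088075454135117 307.9942386175141
3.25
```

View pics/tc.png

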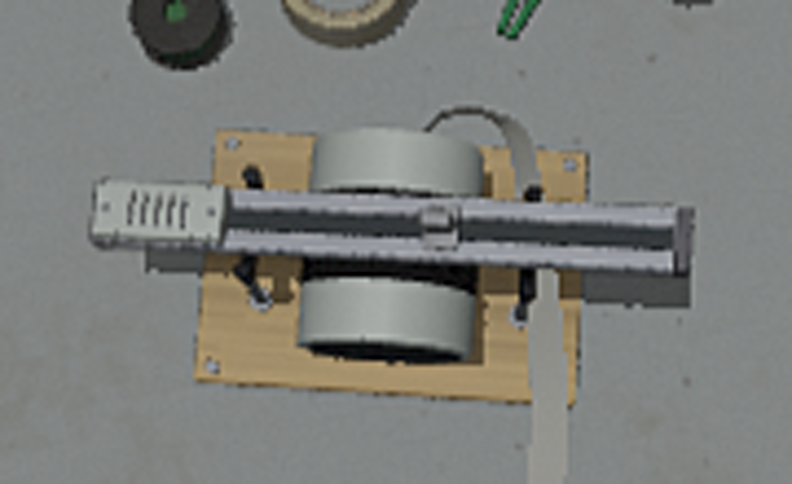

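```bash
cat >> h.py <<'E'
from scipy.spatial.transform import Rotation as Ro
def shift(X,yaw):
    s=bot.get_state();R=Ro.from_euler('xyz',s['tcp_rot']);T=Ro.from_euler('xyz',[np.pi,0,yaw])
    return np.round(R.inv().apply(np.array(X)-s['ee_pos']),1),np.round((R.inv()*T).as_rotvec(degrees=True),1)
E
python3 - <<'E'
from h import *
np.set_printoptions(precision=2,suppress=True)
C=[atz('top',q,12) for q in((264.5,236.4),(350.5,242),(269.5,179.5),(353.4,184.5))];print(np.array(C),np.mean(C,0))
for i,j in((0,1),(2,3)):
    d=C[i]-C[j];print(np.arctan2(d[0],d[1]),np.linalg.norm(d))
print(atz('top',(319.5,201.4),164),atz('top',(375.5,204.5),173))
print(shift((529,-170,235),1.366)); s=bot.get_state();print(s['ee_pos'],s['tcp_rot'])
E
```

```text
[[ 501.28  129.12   12.  ]
 [ 452.92 -112.76   12.  ]
 [ 666.36   96.63   12.  ]
 [ 618.69 -146.26   12.  ]] [559.81  -8.32  12.  ]
0.1973323971987906 246.66209995165931
0.1937753566509417 247.5275468745679
[552.58 -35.91 164.  ] [ 524.38 -174.13  173.  ]
(array([ 445.8, -318.3,  -12.4]), array([ -0. ,  -0. , -59.4]))
[ 209.86 -615.16  222.55] [-3.14  0.    0.33]
```

Careful with the scale: shifts go in shares of 1000 mm and turns go in shares of 360 degrees. That gives: 248 mm / 1000 = 0.248, -177 mm / 1000 = -0.177, -42 degrees / 360 = -0.1167.

>>> arm_command(
  plan=[
    [0.05,-0.036,-0.005,0,0,-0.0194,87],
    [0.1,-0.072,-0.008,0,0,-0.0417,87],
    [0.149,-0.106,-0.012,0,0,-0.0667,87],
    [0.198,-0.141,-0.012,0,0,-0.0917,87],
    [0.248,-0.177,-0.012,0,0,-0.1167,87],
  ],
)

```text
t: 3.92
ee_pos: [388.4, -366.0, 234.9]
tcp_rot: [3.141, 0.0, 1.067]
force: [1.1, -0.3, 0.2]
finger_gap: 0.994
grasp_force: 0.0
```

Run:
```python
from h import *
s=bot.get_state();print(s['t'],s['ee_pos'],s['tcp_rot'],s['joint_positions']);print(shift((528,-166,235),1.37))
```

```text
3.925 [ 388.35408216 -365.99121305  234.90893   ] [3.14078520e+00 3.42173984e-04 1.06670221e+00] [ 0.88256563  0.1026236  -0.22581638  1.72059026  0.02390053  1.32018472
  0.14789495]
(array([ 2.426e+02,  2.570e+01, -2.000e-01]), array([  0. ,   0. , -17.4]))
```

Converted, 242 mm / 1000 = 0.242, 215 mm / 1000 = 0.215, -17.4 degrees / 360 = -0.0483.

>>> arm_command(
  plan=[
    [0.055,0.006,0,0,0,-0.0167,87],
    [0.11,0.012,0,0,0,-0.0333,87],
    [0.165,0.018,0,0,0,-0.0483,87],
    [0.215,0.023,0,0,0,-0.0483,87],
    [0.242,0.026,0,0,0,-0.0483,87],
  ],
)

```text
t: 4.55
ee_pos: [529.4, -165.9, 234.8]
tcp_rot: [3.141, -0.001, 1.369]
force: [-0.4, -0.2, 0.2]
finger_gap: 1.0
grasp_force: 0.0
```

Run:
```python
from h import *
np.set_printoptions(precision=2,suppress=True)
grab('wrist','w1.png');r=imaging.tip_of('wrist','plain_end');q=imaging.tip_of('wrist','hanger_tab');f=imaging.tip_of('wrist','fulcrum_top')
for a,z in((r,162),(q,165),(f,122)):
    if a: print(a[0]['xy'],a[0]['confidence'],atz('wrist',a[0]['xy'],z))
s=bot.get_state();print(s['t'],s['ee_pos'],s['tcp_rot']);print(shift((528,-166,142),1.37), ray('wrist',(320,200)))
```

```text
[322.6, 23.3] 0.69 [556.   -40.87 165.  ]
4.75 [ 528.01 -168.96  234.5 ] [-3.14  0.    1.37]
(array([ 2.9, -0.6, 92.5]), array([-0. ,  0. , -0.2])) (array([ 541.03, -104.46,  395.72]), array([-0.05, -0.24, -0.97]))
```

View pics/w1.png

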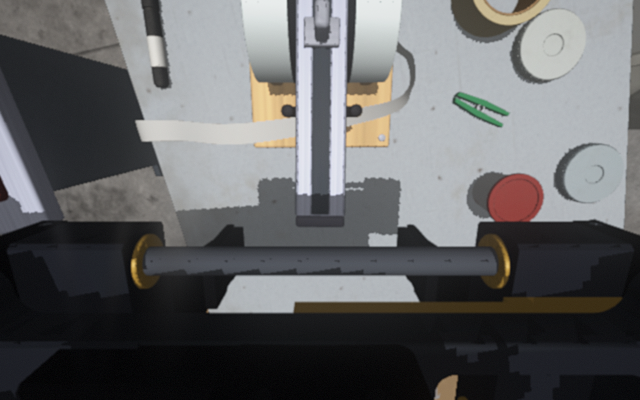

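Wrist view: the light is centred at column 320 and runs vertically, so it is aligned with the tool. Its end cap is at row ~215, the hanger tab at (322,20), and the plain-rest pins are at (290,110) and (355,110).

Run:
```python
from h import *
np.set_printoptions(precision=2,suppress=True)
print(atz('wrist',(320,216),173),atz('wrist',(321,226),151),atz('wrist',(298,150),160),atz('wrist',(345,150),160))
print(atz('wrist',(291,110),132),atz('wrist',(354,110),132))
print(proj('wrist',(528,-166,142)))
```

```text
[ 526.79 -172.81  173.  ] [ 524.41 -188.44  151.  ] [ 520.2  -121.44  160.  ] [ 555.54 -128.78  160.  ]
[519.3  -90.07 132.  ] [ 570.66 -100.73  132.  ]
[319.78 197.5 ]
```

Converted, 92 mm / 1000 = 0.092, 70 mm / 1000 = 0.07.

>>> arm_command(
  plan=[
    [0.001,0,0.04,0,0,0,87],
    [0.001,0,0.07,0,0,0,87],
    [0.001,0,0.092,0,0,0,87],
    [0.001,0,0.092,0,0,0,87],
  ],
)

```text
t: 5.25
ee_pos: [526.5, -169.2, 141.1]
tcp_rot: [-3.138, 0.0, 1.363]
force: [0.4, 0.3, 0.1]
finger_gap: 0.999
grasp_force: 0.0
```

>>> arm_command(
  plan=[
    [0,0,0,0,0,0,30],
    [0,0,0,0,0,0,30],
    [0,0,0,0,0,0,30],
    [0,0,0,0,0,0,30],
    [0,0,0,0,0,0,30],
  ],
  grip_force=10,
)

```text
t: 5.88
ee_pos: [528.3, -167.9, 142.7]
tcp_rot: [3.141, -0.0, 1.366]
force: [0.4, 0.5, 0.1]
finger_gap: 0.519
grasp_force: 0.0
```

Converted, -25 mm / 1000 = -0.025, -20 mm / 1000 = -0.02.

>>> arm_command(
  plan=[
    [-0.005,0,-0.0008,0,0,0,30],
    [-0.01,0,-0.0016,0,0,0,30],
    [-0.015,0,-0.0024,0,0,0,30],
    [-0.02,0,-0.0032,0,0,0,30],
    [-0.025,0,-0.004,0,0,0,30],
  ],
)

```text
t: 6.5
ee_pos: [523.1, -192.6, 146.6]
tcp_rot: [-3.142, -0.0, 1.366]
force: [0.2, 5.1, -0.9]
finger_gap: 0.437
grasp_force: 10.0
```

>>> arm_command(
  plan=[
    [0,0,0,0,0,0,30],
    [0,0,0,0,0,0,30],
  ],
)

```text
t: 6.75
ee_pos: [522.9, -193.5, 146.7]
tcp_rot: [3.142, 0.001, 1.365]
force: [-0.6, -0.3, 1.4]
finger_gap: 0.429
grasp_force: 10.0
```

Converted, 8 mm / 1000 = 0.008, 4 mm / 1000 = 0.004, 3 degrees / 360 = 0.0083.

>>> arm_command(
  plan=[
    [-0.001,0,0.004,0,0.0042,0,30],
    [-0.0015,0,0.008,0,0.0083,0,30],
    [-0.0015,0,0.008,0,0.0083,0,30],
  ],
)

```text
t: 7.12
ee_pos: [522.5, -194.3, 137.9]
tcp_rot: [-3.141, -0.054, 1.364]
force: [1.1, 0.7, 0.6]
finger_gap: 0.438
grasp_force: 10.0
```

```bash
cat >> h.py <<'E'
def meas(k=2,pts=('plain_end','driver_top')):
    o={}
    for p in pts:
        L={}
        for n in('side','top'):
            for _ in range(k):
                imaging.grab_frame(n);r=imaging.tip_of(n,p)
                if r and r[0]['confidence']>.3:L.setdefault(n,[]).append(r[0]['xy'])
        if len(L)==2:
            o[p],e=tri([(n,np.median(L[n],0)) for n in L]);print(p,o[p],e)
        else: print(p,'miss',list(L))
    if len(o)>=2 and 'plain_end' in o and 'driver_top' in o:
        d=o['driver_top']-o['plain_end'];print('tilt(driver down +)',round(float((27-d[2])/np.hypot(d[0],d[1])),3))
    return o
E
python3 - <<'E'
from h import *
np.set_printoptions(precision=2,suppress=True)
F=[];
for i in range(4):
    imaging.grab_frame('wrist');s=bot.get_state();F.append(np.r_[s['force'],s['torque']])
print(np.array(F));print(s['t'])
meas(1)
E
```

```text
[[ 0.21  0.98  0.48 -0.03 -0.11 -0.06]
 [ 0.59 -0.4   0.02 -0.13 -0.02 -0.02]
 [-0.15 -0.01 -0.02 -0.21 -0.02 -0.1 ]
 [ 0.34 -1.05  0.91 -0.29 -0.03 -0.05]]
7.325
plain_end [ 521.88 -191.34  158.15] [2.2, 2.2]
driver_top [590.25 122.1   71.46] [6.3, 6.3]
tilt(driver down +) 0.354
```

Converted, 16 mm / 1000 = 0.016, 12 mm / 1000 = 0.012, 6 degrees / 360 = 0.0167.

>>> arm_command(
  plan=[
    [0,0,0.004,0,0.0042,0,30],
    [-0.0005,0,0.008,0,0.0083,0,30],
    [-0.0005,0,0.012,0,0.0125,0,30],
    [-0.0005,0,0.016,0,0.0167,0,30],
    [-0.0005,0,0.016,0,0.0167,0,30],
  ],
)

```text
t: 8.35
ee_pos: [522.5, -193.9, 121.9]
tcp_rot: [-3.141, -0.158, 1.364]
force: [-0.1, -0.1, 0.6]
finger_gap: 0.435
grasp_force: 10.0
```

Run:
```python
from h import *
np.set_printoptions(precision=2,suppress=True)
F=[];
for i in range(6):
    imaging.grab_frame('wrist');s=bot.get_state();F.append(np.r_[s['force'],s['torque']])
print(np.array(F),np.mean(F,0));print(s['t'],s['ee_pos'],s['tcp_rot'])
im=cv2.cvtColor(imaging.grab_frame('side'),cv2.COLOR_RGB2BGR)[130:290,220:420];im2=cv2.cvtColor(imaging.grab_frame('top'),cv2.COLOR_RGB2BGR)[150:260,220:420]
cv2.imwrite('pics/st.png',cv2.resize(np.vstack([im,im2]),None,fx=2.2,fy=2.2,interpolation=cv2.INTER_CUBIC))
```

```text
[[ 1.12 -2.17  0.43 -0.44 -0.02 -0.09]
 [ 0.19 -1.45  0.24 -0.47  0.   -0.06]
 [-0.31 -1.16  0.04 -0.58 -0.02 -0.04]
 [-0.42 -2.64  0.12 -0.66  0.05 -0.11]
 [ 0.1  -2.17  1.28 -0.73  0.07 -0.09]
 [ 0.03 -2.61  0.03 -0.73  0.09 -0.11]] [ 0.12 -2.03  0.36 -0.6   0.03 -0.08]
8.65 [ 522.94 -193.86  122.77] [ 3.14 -0.16  1.37]
```

View pics/st.png

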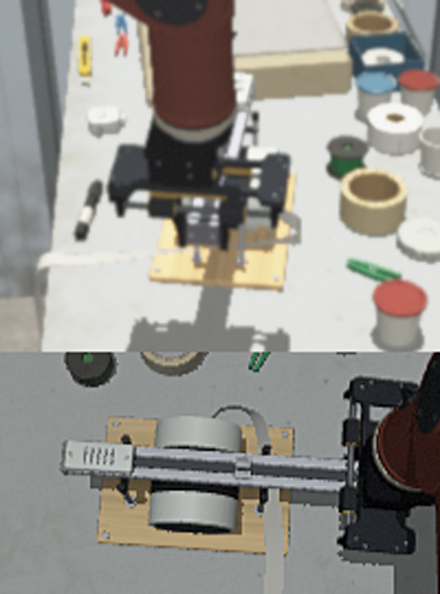

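Converted, -15 mm / 1000 = -0.015, -12 mm / 1000 = -0.012.

>>> arm_command(
  plan=[
    [-0.004,0,-0.0006,0,0,0,30],
    [-0.008,0,-0.0013,0,0,0,30],
    [-0.012,0,-0.0019,0,0,0,30],
    [-0.015,0,-0.0024,0,0,0,30],
  ],
)

```text
t: 9.25
ee_pos: [519.7, -208.5, 122.5]
tcp_rot: [-3.141, -0.157, 1.366]
force: [0.1, 3.8, -0.7]
finger_gap: 0.434
grasp_force: 10.0
```

>>> arm_command(
  plan=[
    [0,0,0,0,0,0,30],
    [0,0,0,0,0,0,30],
    [0,0,0,0,0,0,30],
  ],
  grip_force=3,
)

```text
t: 9.62
ee_pos: [519.8, -209.0, 122.6]
tcp_rot: [3.141, -0.156, 1.365]
force: [-0.0, -0.2, 0.1]
finger_gap: 0.44
grasp_force: 3.0
```

```bash
cat >> h.py <<'E'
def forces(k=6):
    F=[]
    for i in range(k):
        imaging.grab_frame('top');s=bot.get_state();F.append(np.r_[s['force'],s['torque']])
    print(np.mean(F,0),np.std(F,0),s['t'],s['ee_pos'],s['tcp_rot'])
E
python3 - <<'E'
from h import *
np.set_printoptions(precision=2,suppress=True)
forces(8)
for i in range(2):
    r=imaging.tip_of('top','hanger_tab');print(r[0],atz('top',r[0]['xy'],163))
E
```

```text
[-0.3  -1.34  0.09 -0.53  0.05  0.02] [0.51 0.54 0.37 0.13 0.03 0.02] 10.025 [ 519.77 -208.94  122.63] [ 3.14 -0.16  1.37]
{'xy': [338.8, 198.7], 'confidence': 0.44} [553.22 -85.59 163.  ]
{'xy': [338.8, 198.7], 'confidence': 0.44} [553.22 -85.59 163.  ]
```

>>> arm_command(
  plan=[
    [0,0,0,0,0,0,50],
    [0,0,0,0,0,0,50],
    [0,0,0,0,0,0,50],
    [0,0,0,0,0,0,50],
  ],
)

```text
t: 10.62
ee_pos: [519.8, -208.2, 122.5]
tcp_rot: [-3.141, -0.157, 1.366]
force: [0.4, 0.4, -1.0]
finger_gap: 0.576
grasp_force: 0.0
```

Run:
```python
from h import *
np.set_printoptions(precision=2,suppress=True)
im=cv2.cvtColor(imaging.grab_frame('wrist'),cv2.COLOR_RGB2BGR);im2=cv2.cvtColor(imaging.grab_frame('top'),cv2.COLOR_RGB2BGR)[150:260,220:420]
cv2.imwrite('pics/wt.png',np.vstack([im[:230],cv2.resize(im2,(640,352),interpolation=cv2.INTER_CUBIC)]))
print(bot.get_state())
print(proj('wrist',(559.5,-8.3,122)))
```

```text
{'t': 10.725, 'joint_positions': array([ 0.75,  0.29, -0.41,  1.77, -0.05,  1.14,  0.17]), 'joint_velocities': array([ 0.,  0., -0., -0.,  0.,  0., -0.]), 'effort': array([ -0.02, -55.92,  -4.16, -36.76,  -0.91,   0.22,  -0.01]), 'ee_pos': array([ 519.88, -208.35,  122.6 ]), 'tcp_rot': array([ 3.14, -0.16,  1.37]), 'force': array([ 0.51, -0.24, -0.4 ]), 'torque': array([-0.18, -0.05,  0.02]), 'grasp_force': 0.0, 'finger_gap': 0.5712241866843369}
[ 316.86 -153.08]
```

View pics/wt.png

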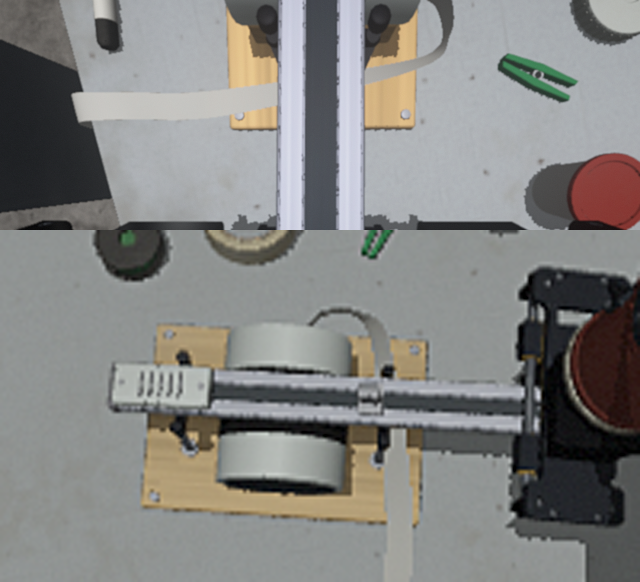

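The light was released. The top view shows the driver end still low on its rest, with the hanger at (370,396) in the upscaled crop. In the wrist view the light's edges run at columns 278 and 365. I'll measure the tilt from the light's width in the wrist image.

```bash
cat >> h.py <<'E'
def wtilt(k=2,lo=5,hi=190):
    out=[]
    for _ in range(k):
        im=imaging.grab_frame('wrist');r=imaging.silhouettes('wrist','light')
        if not r: print('no light');continue
        m=r[0]['mask'];ys=[];l=[];q=[]
        for y in range(lo,hi):
            x=np.where(m[y])[0]
            if len(x)>20: ys.append(y);l.append(x.min()-.5);q.append(x.max()+.5)
        ys=np.array(ys);w=np.array(q)-np.array(l)
        def rf(v):
            c=np.polyfit(ys,v,1)
            for _ in range(5):
                e=np.abs(np.polyval(c,ys)-v);k=e<=max(1,np.percentile(e,70));c=np.polyfit(ys[k],np.array(v)[k],1)
            return c
        cl,cr=rf(l),rf(q)
        P=[]
        for y in(ys.min(),ys.max()):
            c,a=ray('wrist',(np.polyval(cl,y),y));_,b=ray('wrist',(np.polyval(cr,y),y))
            P.append(c+(a+b)/2*38/np.linalg.norm(a-b))
        d=P[0]-P[1];out.append(-d[2]/np.hypot(d[0],d[1]));print('wtilt',round(out[-1],3),P,ys.min(),ys.max(),np.arctan2(d[0],d[1]))
    return out
E
python3 - <<'E'
from h import *
np.set_printoptions(precision=1,suppress=True)
wtilt()
meas(1)
r=imaging.tip_of('top','hanger_tab');print(r[0])
E
```

```text
wtilt 0.114 [array([543. , -98.6, 151.7]), array([ 526.3, -177.1,  160.9])] 5 189 0.20956786423087148
wtilt 0.09 [array([542.8, -99.2, 153. ]), array([ 526.1, -177.1,  160.2])] 5 189 0.21121415463084758
plain_end miss ['side']
driver_top [584.7  97.2 137.2] [1.4, 1.4]
{'xy': [334.6, 199.1], 'confidence': 0.55}
```

Converted, -170 mm / 1000 = -0.17, -125 mm / 1000 = -0.125, -9 degrees / 360 = -0.025.

>>> arm_command(
  plan=[
    [0,0,-0.04,0,0,0,87],
    [0,0,-0.08,0,0,0,87],
    [0.01,0,-0.125,0,-0.0111,0,87],
    [0.02,0,-0.17,0,-0.025,0,87],
    [0.02,0,-0.17,0,-0.025,0,87],
  ],
)

```text
t: 12.0
ee_pos: [520.9, -213.1, 298.1]
tcp_rot: [3.134, 0.002, 1.37]
force: [0.3, 0.8, -0.1]
finger_gap: 0.98
grasp_force: 0.0
```

Run:
```python
from h import *
np.set_printoptions(precision=1,suppress=True)
grab('wrist','w2.png');wtilt(2,2,215)
for p in('hanger_tab','driver_top','fulcrum_top','plain_end'):
    for n in('wrist','top','side'):
        r=imaging.tip_of(n,p)
        if r: print(p,n,r[0])
s=bot.get_state();print(s['t'],s['ee_pos'],s['tcp_rot'],proj('wrist',(559.5,-8.3,122)))
```

```text
wtilt 0.116 [array([551.7, -52.3, 157.2]), array([ 516.3, -215.5,  176.6])] 2 195 0.2136265684227855
wtilt 0.148 [array([553.2, -51. , 150.8]), array([ 517.9, -215.3,  175.8])] 2 194 0.21164608379636934
hanger_tab wrist {'xy': [320.5, 23.8], 'confidence': 0.94}
hanger_tab top {'xy': [334.6, 199.1], 'confidence': 0.55}
hanger_tab side {'xy': [319.9, 196.1], 'confidence': 0.49}
driver_top top {'xy': [267.4, 198.5], 'confidence': 0.64}
driver_top side {'xy': [327.5, 174.6], 'confidence': 0.6}
fulcrum_top top {'xy': [306.5, 203.7], 'confidence': 0.68}
fulcrum_top side {'xy': [324.0, 196.6], 'confidence': 0.65}
plain_end wrist {'xy': [318.8, 176.6], 'confidence': 0.69}
plain_end top {'xy': [386.9, 205.1], 'confidence': 0.62}
plain_end side {'xy': [310.8, 231.6], 'confidence': 0.63}
12.85 [ 518.5 -215.1  293.6] [ 3.1 -0.   1.4] [318.3 -36.4]
```

View pics/w2.png

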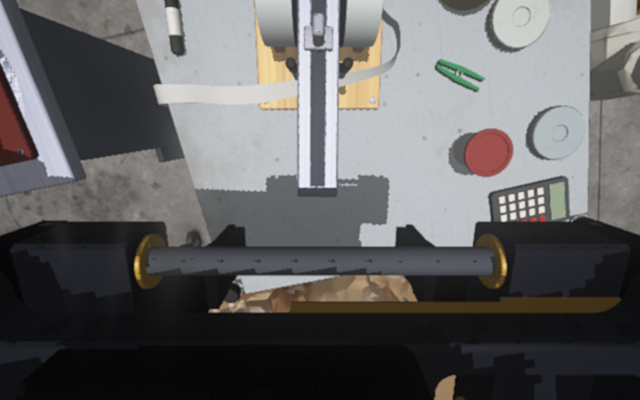

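Wrist view: the light is still tilted on the driver rest, end cap at (317,190), hanger at (319,30) short of the pipe. It needs to slide further toward its plain end.

Converted, 146 mm / 1000 = 0.146, 130 mm / 1000 = 0.13.

>>> arm_command(
  plan=[
    [0.013,0,0.045,0,0,0,60],
    [0.013,0,0.095,0,0,0,60],
    [0.013,0,0.13,0,0,0,60],
    [0.013,0,0.146,0,0,0,60],
    [0.013,0,0.146,0,0,0,30],
  ],
  grip_force=8,
)

```text
t: 13.48
ee_pos: [520.9, -202.3, 147.4]
tcp_rot: [-3.141, -0.0, 1.365]
force: [-0.8, -0.0, 0.7]
finger_gap: 0.647
grasp_force: 0.0
```

>>> arm_command(
  plan=[
    [0,0,0,0,0,0,30],
    [0,0,0,0,0,0,30],
    [0,0,0,0,0,0,30],
    [0,0,0,0,0,0,30],
  ],
)

```text
t: 13.98
ee_pos: [521.4, -202.7, 148.1]
tcp_rot: [3.14, 0.0, 1.365]
force: [0.5, -1.0, 0.1]
finger_gap: 0.432
grasp_force: 8.0
```

Converted, -9 mm / 1000 = -0.009, -6 mm / 1000 = -0.006.

>>> arm_command(
  plan=[
    [-0.003,0,-0.0005,0,0,0,30],
    [-0.006,0,-0.001,0,0,0,30],
    [-0.009,0,-0.0015,0,0,0,30],
    [-0.009,0,-0.0015,0,0,0,30],
  ],
)

```text
t: 14.48
ee_pos: [519.0, -211.5, 149.0]
tcp_rot: [-3.141, 0.0, 1.365]
force: [-0.4, 2.0, -0.3]
finger_gap: 0.441
grasp_force: 8.0
```

Converted, -100 mm / 1000 = -0.1, -50 mm / 1000 = -0.05.

>>> arm_command(
  plan=[
    [0,0,0,0,0,0,60],
    [0,0,0,0,0,0,60],
    [0,0,0,0,0,0,60],
    [0,0,-0.05,0,0,0,60],
    [0,0,-0.1,0,0,0,60],
  ],
)

```text
t: 15.1
ee_pos: [518.8, -211.2, 250.0]
tcp_rot: [-3.14, -0.0, 1.366]
force: [1.1, -0.5, 0.3]
finger_gap: 0.688
grasp_force: 0.0
```

```bash
cat >> h.py <<'E'
def look():
    # tilt from end-cap top edge in the wrist picture: dark cap bottom row of the light mask, known length fixed by slide
    wtilt(1,2,215)
    for p in('hanger_tab','plain_end'):
        r=imaging.tip_of('wrist',p);q=imaging.tip_of('top',p)
        if r: print(p,r[0]['xy'],round(r[0]['confidence'],2))
        if r and q: print('  tri',*tri([('wrist',r[0]['xy']),('top',q[0]['xy'])]),q[0]['xy'])
    s=bot.get_state();print(round(s['t'],2),s['ee_pos'],s['tcp_rot'],s['force'])
E
python3 - <<'E'
from h import *
np.set_printoptions(precision=2,suppress=True)
grab('top');look()
E
```

```text
wtilt 0.039 [array([550.23, -56.25, 140.18]), array([ 514.73, -226.72,  146.9 ])] 2 214 0.20533943021725856
hanger_tab [318.3, 42.5] 0.61
plain_end [317.9, 198.2] 0.61
  tri [ 518.03 -215.76  160.88] [8.6, 8.6] [394.7, 204.7]
15.45 [ 518.61 -211.12  247.78] [-3.14 -0.    1.37] [ 0.39  0.26 -1.18]
```

>>> arm_command(
  plan=[
    [0,0,0,0,0,0,60],
    [0,0,0,0,0,0,60],
    [0,0,0,0,0,0,60],
    [0,0,0,0,0,0,60],
    [0,0,0,0,0,0,60],
  ],
)

```text
t: 16.08
ee_pos: [519.3, -211.2, 249.1]
tcp_rot: [-3.142, -0.0, 1.366]
force: [-0.4, -0.3, -0.1]
finger_gap: 0.687
grasp_force: 0.0
```

Run:
```python
from h import *
np.set_printoptions(precision=2,suppress=True)
wtilt(3,2,205); im=grab('wrist'); im2=grab('top')
cv2.imwrite('pics/w3.png',cv2.cvtColor(np.vstack([im[:230],cv2.resize(im2[150:260,220:420],(640,352),interpolation=cv2.INTER_CUBIC)]),cv2.COLOR_RGB2BGR))
for p in('driver_top','plain_end','hanger_tab','fulcrum_top'):
  for n in('top','side'):
    r=imaging.tip_of(n,p);print(p,n,[(np.array(a['xy']),round(a['confidence'],2)) for a in r[:1]])
print(bot.get_state()['t'])
```

```text
wtilt -0.043 [array([550.8 , -58.62, 144.94]), array([ 517.45, -218.9 ,  137.97])] 2 204 0.20515033581485395
wtilt -0.02 [array([550.96, -57.55, 141.76]), array([ 517.48, -218.77,  138.49])] 2 204 0.20477909344691594
wtilt -0.052 [array([551.04, -58.31, 143.91]), array([ 517.14, -219.54,  135.42])] 2 204 0.20723759121235735
driver_top top [(array([336. , 207.7]), 0.67)]
driver_top side [(array([327.5, 174.6]), 0.6)]
plain_end top [(array([386.1, 208.1]), 0.64)]
plain_end side [(array([310.8, 231.6]), 0.63)]
hanger_tab top [(array([263.9, 158.3]), 0.64)]
hanger_tab side [(array([319.9, 196.1]), 0.49)]
fulcrum_top top [(array([309.1, 202.6]), 0.57)]
fulcrum_top side [(array([324. , 196.6]), 0.65)]
16.875
```

View pics/w3.png

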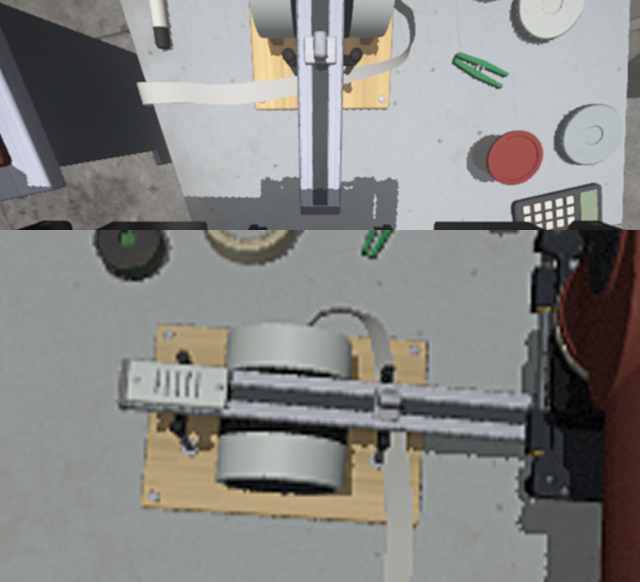

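Wrist view: light level in line, end cap at (320,208), hanger tab at (320,45). Top crop: the driver end is up and the hanger sits at (388,402). The light is balanced within the measuring error. Next I'll locate the tab.

Run:
```python
from h import *
np.set_printoptions(precision=2,suppress=True)
wtilt(2,2,205)
r=imaging.tip_of('wrist','hanger_tab');print(r[0]);A=atz('wrist',r[0]['xy'],162);print(A)
im=imaging.grab_frame('wrist')
for q in imaging.silhouettes('wrist','hanger_tab')[:1]: print(q['bbox'],q['confidence'])
imaging.grab_frame('top');r=imaging.tip_of('top','hanger_tab');print(r[0],atz('top',r[0]['xy'],162))
s=bot.get_state();print(s['t'],s['ee_pos'],s['tcp_rot'],shift((A[0],A[1],200),1.37))
h=np.array([.2,.98]);print('tab stand y',(A[:2]-[559.5,-8.3])@h,'lat',(A[:2]-[559.5,-8.3])@[.98,-.2])
```

```text
wtilt -0.124 [array([550.81, -58.27, 143.91]), array([ 516.59, -222.81,  123.14])] 2 204 0.2050162172015262
wtilt -0.118 [array([551.05, -57.6 , 141.84]), array([ 516.49, -223.12,  121.95])] 2 204 0.2058795056241735
{'xy': [320.7, 51.1], 'confidence': 0.93}
[543.34 -96.32 162.  ]
{'xy': [342.1, 200.6], 'confidence': 0.49} [547.41 -93.3  162.  ]
17.325 [ 519.26 -211.23  249.12] [-3.14 -0.    1.37] (array([117.4,   0.1,  49.1]), array([-0. , -0. , -0.3]))
tab stand y -89.49630538658138 lat 1.7634568826283044
```

>>> arm_command(
  plan=[
    [0,0,0,0,0,0,60],
    [0,0,0,0,0,0,60],
    [0,0,0,0,0,0,60],
    [0,0,0,0,0,0,60],
    [0,0,0,0,0,0,60],
  ],
)

```text
t: 17.95
ee_pos: [519.2, -211.2, 249.1]
tcp_rot: [-3.142, 0.0, 1.365]
force: [0.2, -0.4, 0.1]
finger_gap: 0.689
grasp_force: 0.0
```

Run:
```python
from h import *
np.set_printoptions(precision=1,suppress=True)
for _ in range(4): wtilt(1,2,205); [imaging.grab_frame('wrist') for _ in range(3)]
print(bot.get_state()['t'])
```

```text
wtilt -0.143 [array([550.6, -60.2, 149.7]), array([ 516.6, -222. ,  126. ])] 2 204 0.20724691376874682
wtilt -0.059 [array([551.1, -57.5, 141.6]), array([ 517.1, -220.5,  131.8])] 2 204 0.20543361974510607
wtilt -0.054 [array([551.1, -57.2, 140.8]), array([ 517.1, -220.5,  131.8])] 2 204 0.20493109408262214
wtilt -0.096 [array([551. , -58.4, 144.2]), array([ 516.9, -221.5,  128.2])] 2 204 0.20628731305548145
18.95
```

Converted, 147 mm / 1000 = 0.147, 135 mm / 1000 = 0.135.

>>> arm_command(
  plan=[
    [0,0,0.05,0,0,0,60],
    [0,0,0.1,0,0,0,60],
    [0,0,0.135,0,0,0,60],
    [0,0,0.147,0,0,0,60],
    [0,0,0.147,0,0,0,30],
  ],
  grip_force=8,
)

```text
t: 19.58
ee_pos: [519.3, -211.2, 102.3]
tcp_rot: [-3.141, -0.0, 1.366]
force: [0.9, 0.2, 0.8]
finger_gap: 0.639
grasp_force: 0.0
```

Converted, 1.5 mm / 1000 = 0.0015, 0.7 mm / 1000 = 0.0007.

>>> arm_command(
  plan=[
    [0,0,0,0,0,0,30],
    [0,0,0,0,0,0,30],
    [0,0,0,0,0,0,30],
    [0.0007,0,0,0,0,0,30],
    [0.0015,0,0,0,0,0,30],
  ],
)

```text
t: 20.2
ee_pos: [519.4, -210.7, 102.3]
tcp_rot: [3.141, 0.001, 1.365]
force: [-0.5, -4.4, 0.4]
finger_gap: 0.434
grasp_force: 8.0
```

Converted, -12 mm / 1000 = -0.012, -9 mm / 1000 = -0.009, -3.4 degrees / 360 = -0.0094.

>>> arm_command(
  plan=[
    [-0.0001,0,-0.003,0,-0.0025,0,30],
    [-0.0003,0,-0.006,0,-0.005,0,30],
    [-0.0004,0,-0.009,0,-0.0072,0,30],
    [-0.0005,0,-0.012,0,-0.0094,0,30],
    [-0.0005,0,-0.012,0,-0.0094,0,30],
  ],
)

```text
t: 20.82
ee_pos: [519.7, -209.6, 114.4]
tcp_rot: [3.141, 0.06, 1.366]
force: [-0.9, -2.4, -0.2]
finger_gap: 0.438
grasp_force: 8.0
```

>>> arm_command(
  plan=[
    [0,0,0,0,0,0,45],
    [0,0,0,0,0,0,60],
    [0,0,0,0,0,0,60],
  ],
)

```text
t: 21.2
ee_pos: [519.5, -209.9, 114.0]
tcp_rot: [-3.141, 0.059, 1.366]
force: [-0.7, -0.2, 0.6]
finger_gap: 0.646
grasp_force: 0.0
```

Converted, -125 mm / 1000 = -0.125, -80 mm / 1000 = -0.08, 3.4 degrees / 360 = 0.0094.

>>> arm_command(
  plan=[
    [-0.002,0,-0.04,0,0.0042,0,60],
    [-0.004,0,-0.08,0,0.0094,0,60],
    [-0.006,0,-0.125,0,0.0094,0,60],
    [-0.006,0,-0.125,0,0.0094,0,60],
  ],
)

```text
t: 21.7
ee_pos: [521.6, -209.2, 243.0]
tcp_rot: [3.135, 0.001, 1.365]
force: [0.0, 0.9, -0.0]
finger_gap: 0.689
grasp_force: 0.0
```

```bash
cat >> h.py <<'E'
from scipy.optimize import least_squares
def fit(k=1,lo=4,hi=200,base=(559.5,-8.3)):
    """tilt (driver down +) from sub-pixel edges; light top plane passes z=144 over the fulcrum"""
    h=np.array([.2,.98]);out=[]
    for _ in range(k):
        im=imaging.grab_frame('wrist');r=imaging.silhouettes('wrist','light');m=imaging.camera_model('wrist')
        mk=r[0]['mask'];g=np.abs(np.gradient(cv2.GaussianBlur(im,(0,0),.8).astype(float),axis=1)).sum(2);ys=[];E=[]
        for y in range(lo,hi):
            x=np.where(mk[y])[0]
            if len(x)<25: continue
            e=[]
            for x0 in(x.min(),x.max()):
                a=max(x0-4,1);b=min(x0+5,638);j=a+int(np.argmax(g[y,a:b]));u,v,w=g[y,j-1:j+2];e.append(j+.5*(u-w)/(u-2*v+w+1e-9))
            ys.append(y);E.append(e)
        ys=np.array(ys);E=np.array(E)
        c=[np.polynomial.polynomial.Polynomial.fit(ys,E[:,0],1),None]
        def rob(v):
            f=least_squares(lambda p:p[0]+p[1]*ys-v,[v.mean(),0],loss='soft_l1',f_scale=.3).x;return f
        L,Rr=rob(E[:,0]),rob(E[:,1]);P=[]
        for y in(ys.min(),ys.max()):
            cc,a=ray('wrist',(L[0]+L[1]*y,y));_,b=ray('wrist',(Rr[0]+Rr[1]*y,y));P.append(cc+(a+b)/2*38/np.linalg.norm(a-b))
        P=np.array(P);s=(P[:,:2]-base)@h;sl=(P[0,2]-P[1,2])/(s[0]-s[1])
        out.append((-sl,(P[1,2]-144)/(-s[1])));print('fit slope %.3f end %.3f'%(out[-1]),P.round(1).tolist(),s.round(1),round(bot.get_state()['t'],2))
    return out
E
python3 - <<'E'
from h import *
for _ in range(5): fit(); [imaging.grab_frame('wrist') for _ in range(3)]
s=bot.get_state();print(s['ee_pos'],s['tcp_rot'])
E
```

```text
fit slope -0.173 end -0.192 [[548.6, -55.9, 131.6], [515.0, -217.4, 103.0]] [ -48.8 -213.8] 21.8
fit slope -0.176 end -0.172 [[550.9, -58.1, 135.9], [518.3, -216.6, 107.4]] [ -50.5 -212.4] 22.05
fit slope -0.173 end -0.169 [[550.9, -58.0, 136.2], [518.2, -216.7, 108.1]] [ -50.4 -212.5] 22.3
fit slope -0.178 end -0.175 [[550.7, -57.7, 135.7], [517.9, -217.2, 106.6]] [ -50.2 -213. ] 22.55
fit slope -0.180 end -0.176 [[550.7, -57.8, 135.8], [517.9, -217.2, 106.5]] [ -50.3 -213.1] 22.8
[ 519.76103102 -208.82463222  239.28114151] [ 3.14154111e+00 -4.22584861e-05  1.36548476e+00]
```

Run:
```python
from h import *
np.set_printoptions(precision=1,suppress=True)
wtilt(2,2,205);fit()
im=grab('wrist');im2=grab('side')
cv2.imwrite('pics/w4.png',cv2.cvtColor(np.vstack([im[:230],cv2.resize(im2[130:290,240:400],(640,370),interpolation=cv2.INTER_CUBIC)[:, :]]) if 0 else np.vstack([im[:240],cv2.resize(im2[140:240,240:400],(640,360))]),cv2.COLOR_RGB2BGR))
```

```text
wtilt -0.062 [array([550.1, -61.3, 150.3]), array([ 519.1, -213.3,  140.7])] 2 204 0.20062377367105733
wtilt 0.003 [array([550.8, -59.5, 144.9]), array([ 519.4, -212.1,  145.3])] 2 204 0.20324436194717807
fit slope -0.180 end -0.176 [[550.7, -57.8, 135.8], [517.9, -217.2, 106.5]] [ -50.2 -213.1] 23.25
```

View pics/w4.png

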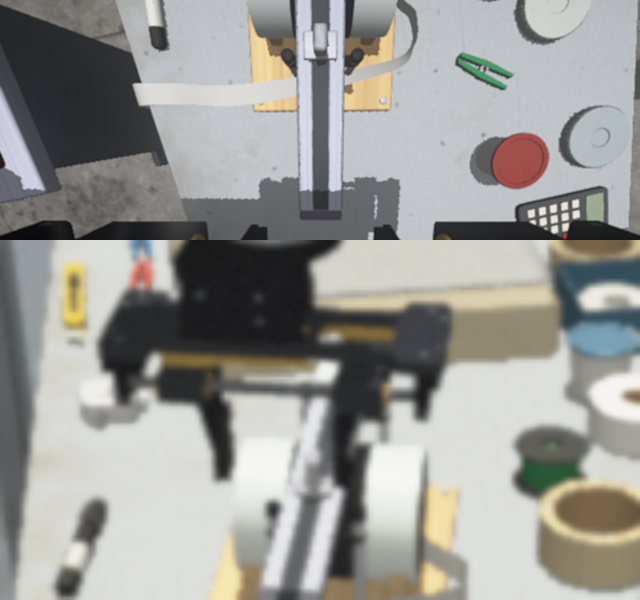

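Wrist view: light at columns 299–343, end cap at row ~210, hanger tab at (320,45). The side crop is mostly blocked by the gripper. My two tilt estimators disagree, so I'll check the edge detection on saved pictures taken at the known tilt of 0.16.

Run:
```python
import cv2,numpy as np
np.set_printoptions(linewidth=200)
for f,rows in(('w1',(100,150,195)),('w3',(80,130,180)),('w4',(80,130,180))):
    g=cv2.cvtColor(cv2.imread(f'pics/{f}.png'),cv2.COLOR_BGR2GRAY)
    for y in rows: print(f,y,'L293:',g[y,293:306],'R334:',g[y,334:350])
```

```text
w1 100 L293: [191 182 153 143 179 211 225 226 226 227 227 224 222] R334: [226 226 227 223 220 219 219 221 223 219 196 155 149 185 202 204]
w1 150 L293: [189 184 153 148 176 204 225 227 227 230 230 226 223] R334: [228 230 229 223 221 222 223 226 222 199 156 135 161 186 188 186]
w1 195 L293: [ 96  88  78  82 101 115 119 121 120 117 106 102 101] R334: [178 158 125 113 117 118 115 106 102 108 102  86  92  96  98  96]
w3 80 L293: [211 213 213 208 175 157 196 216 216 215 217 217 213] R334: [216 214 212 212 215 217 197 161 140 161 196 201 199 199 200 199]
w3 130 L293: [200 200 200 201 196 164 157 201 219 217 219 220 220] R334: [216 213 214 217 220 203 171 158 175 195 200 199 198 199 199 199]
w3 180 L293: [109 107 106 108 107 103 104 147 194 209 211 214 216] R334: [208 208 213 216 200 172 157 169 191 193 182 184 196 197 196 195]
w4 80 L293: [210 212 207 169 133 167 201 215 215 216 217 216 213] R334: [216 216 213 212 212 214 215 205 183 153 159 192 199 197 197 197]
w4 130 L293: [198 199 200 195 161 143 179 206 217 219 219 221 217] R334: [219 216 213 214 216 218 218 199 159 157 192 200 199 199 198 198]
w4 180 L293: [105 105 105 107 101 105 146 184 201 211 214 216 216] R334: [215 209 208 212 215 214 194 152 140 173 193 198 200 198 196 192]
```

```bash
cat > t.py <<'E'
from h import *
def edges(im,lo=55,hi=200):
    g=cv2.GaussianBlur(cv2.cvtColor(im,cv2.COLOR_RGB2GRAY),(0,0),.6).astype(float);O=[]
    for y in range(lo,hi):
        for side,(a,b) in enumerate(((288,308),(331,352))):
            x=np.arange(a,b);v=g[y]
            # dark outline: local min with bright rail on the inner side
            best=None
            for j in x:
                inner=v[j+2:j+6].mean() if side==0 else v[j-5:j-1].mean()
                outer=v[j-4:j-1].mean() if side==0 else v[j+2:j+5].mean()
                if v[j]<=v[j-1] and v[j]<=v[j+1] and inner-v[j]>25 and outer-v[j]>15:
                    s=min(inner,outer)-v[j]
                    if best is None or s>best[0]: best=(s,j+.5*(v[j-1]-v[j+1])/(v[j-1]-2*v[j]+v[j+1]+1e-9))
            if best: O.append((side,y,best[1]))
    return np.array(O)
def cam(pos=None):
    m=imaging.camera_model('wrist');R=np.array(m['R']);t=np.array(m['t']);s=bot.get_state()
    if pos is not None: t=t-R@(np.array(pos)-s['ee_pos'])
    return np.array(m['camera_matrix']),R,t
def tilt(O,C,W=38.,H=144.):
    K,R,t=C;Ki=np.linalg.inv(K);c=-R.T@t;B=np.array([559.5,-8.3,H])
    def res(p):
        lat,yaw,th=p;u=np.array([np.sin(yaw),np.cos(yaw),-np.tan(th)]);x=np.array([np.cos(yaw),-np.sin(yaw),0])
        r=[]
        for side in(0,1):
            P0=B+x*(lat+(-1 if side==0 else 1)*W/2);A=[]
            for k in(-20,-200):
                q=K@(R@(P0+k*u)+t);A.append(q[:2]/q[2])
            a,b=A;o=O[O[:,0]==side];xx=a[0]+(b[0]-a[0])*(o[:,1]-a[1])/(b[1]-a[1]);r.append(xx-o[:,2])
        return np.concatenate(r)
    f=least_squares(res,[0,.2,0],loss='soft_l1',f_scale=.4)
    return f.x,np.median(np.abs(res(f.x))),len(O)
def now(k=1):
    for _ in range(k):
        im=imaging.grab_frame('wrist');f=tilt(edges(im),cam(),WW);print('t %.2f tilt %.3f lat %.1f yaw %.3f res %.2f n %d'%(bot.get_state()['t'],f[0][2],f[0][0],f[0][1],f[1],f[2]))
WW=38.0
E
python3 - <<'E'
from t import *
rd=lambda f:cv2.cvtColor(cv2.imread(f'pics/{f}.png'),cv2.COLOR_BGR2RGB)
for f,pos in(('w1',(528.4,-166.3,234.6)),('w2',(519.3,-213.6,294.6)),('w3',(519.3,-211.2,249.1)),('w4',None)):
    O=edges(rd(f),hi=190)
    for W in(38,39,40): print(f,W,tilt(O,cam(pos),W))
E
```

```text
w1 38 (array([2.67198958, 0.21435462, 0.13301224]), np.float64(0.27188462499086086), 208)
w1 39 (array([2.72881991, 0.21469076, 0.08009634]), np.float64(0.3528508089158038), 208)
w1 40 (array([2.79350861, 0.21507138, 0.02830426]), np.float64(0.4638287839299835), 208)
w2 38 (array([0.89631715, 0.21352304, 0.11245811]), np.float64(0.17132966319377374), 204)
w2 39 (array([0.97720841, 0.21435813, 0.06450812]), np.float64(0.1608713671804196), 204)
w2 40 (array([1.07372333, 0.21527624, 0.01666703]), np.float64(0.18504517428382883), 204)
w3 38 (array([ 1.34291748,  0.20443743, -0.08783668]), np.float64(0.14069012677649084), 230)
w3 39 (array([ 1.32237242,  0.20429186, -0.13478674]), np.float64(0.20027842743985502), 230)
w3 40 (array([ 1.32777799,  0.20430493, -0.18069053]), np.float64(0.2795695587563216), 230)
w4 38 (array([ 1.20792388,  0.20193423, -0.05765484]), np.float64(0.13084149153405633), 224)
w4 39 (array([ 1.13573384,  0.20139902, -0.10331449]), np.float64(0.16322045806700203), 224)
w4 40 (array([ 1.06088803,  0.2008331 , -0.14799018]), np.float64(0.20397965897399217), 224)
```

```bash
sed -i 's/^WW=.*/WW=37.3/' t.py
python3 - <<'E'
from t import *
np.set_printoptions(precision=2,suppress=True)
now(2)
for i in range(3):
    imaging.grab_frame('wrist');r=imaging.tip_of('wrist','hanger_tab');A=atz('wrist',r[0]['xy'],161);print(r[0],A)
r=imaging.silhouettes('wrist','hanger_tab');print(r[0]['bbox'],r[0]['confidence'])
print(shift((A[0],A[1],190),1.37))
h=np.array([.2,.98]);print('tab stand y',(A[:2]-[559.5,-8.3])@h,'lat',(A[:2]-[559.5,-8.3])@[.98,-.2])
g=cv2.cvtColor(imaging.grab_frame('wrist'),cv2.COLOR_RGB2GRAY)
for y in range(20,64,4): print(y,g[y,302:340:2])
E
```

```text
t 23.40 tilt -0.025 lat 1.2 yaw 0.202 res 0.13 n 227
t 23.45 tilt -0.025 lat 1.1 yaw 0.201 res 0.13 n 227
{'xy': [320.3, 40.4], 'confidence': 0.87} [544.59 -88.79 161.  ]
{'xy': [320.0, 43.2], 'confidence': 0.93} [544.   -90.54 161.  ]
{'xy': [322.7, 38.2], 'confidence': 0.96} [546.57 -87.73 161.  ]
[306.4, 25.4, 33.9, 33.6] 0.57
(array([124. ,   1.5,  49.3]), array([ 0. , -0. , -0.3]))
tab stand y -80.42811505897198 lat 3.210310003910324
20 [210 208 208 212 195  97  89  88  88  87  88  89  88  95 190 212 208 208
 208]
24 [208 208 210 211 196  96 119 173 181 182 179 161 112  82 165 212 208 208
 208]
28 [210 210 210 215 187  92 142 187 199 196 194 178 136  88 185 213 210 209
 210]
32 [200 192 213 212 214 176 142 188 203 201 194 175 139 180 210 206 206 184
 207]
36 [194 194 223 223 224 187 135 185 199 203 201 180 133 188 219 217 217 181
 207]
40 [197 195 227 226 227 186 139 182 192 199 201 181 129 176 225 222 222 183
 207]
44 [210 196 227 226 228 205 150 188 199 199 199 179 129 146 224 225 223 183
 206]
48 [210 194 228 228 227 222 127 146 154 163 167 150 119 226 227 226 226 186
 208]
52 [210 187 223 223 224 224 124  70  72  74  73  71 101 221 226 224 224 175
 206]
56 [211 184 226 226 226 228 220 110  86  86  88  98 103 184 229 227 227 180
 208]
60 [214 182 176 148  93  68  69  68  65  67  64  64  69  77 161 182 145 169
 213]
```

Run:
```python
from t import *
np.set_printoptions(precision=2,suppress=True)
h=np.array([.2,.98]);l=np.array([.98,-.2]);B=[559.5,-8.3]
for q,z in(((320,22),174),((320,49),149),((320,47),174),((313.5,40),165),((326.5,40),165)):
    A=atz('wrist',q,z);print(q,z,A,(A[:2]-B)@h,(A[:2]-B)@l)
s=bot.get_state();print(s['ee_pos'],(s['ee_pos'][:2]-B)@h,(s['ee_pos'][:2]-B)@l)
```

```text
(320, 22) 174 [546.04 -80.77 174.  ] -73.71067367069902 1.3040402869741756
(320, 49) 149 [543.75 -91.77 149.  ] -84.95474759634959 1.2567334826715089
(320, 47) 174 [542.91 -95.78 174.  ] -89.04430149114872 1.24000150831036
(313.5, 40) 165 [539.75 -88.48 165.  ] -82.53006186634292 -3.318501203073118
(326.5, 40) 165 [548.73 -90.35 165.  ] -82.56789475084261 5.852524982786155
[ 519.76 -208.82  239.24] -204.4577702342948 1.1538501687520488
```

Converted, 123 mm / 1000 = 0.123, 115 mm / 1000 = 0.115.

>>> arm_command(
  plan=[
    [0.04,0,0,0,0,0,40],
    [0.08,0,0,0,0,0,40],
    [0.115,0,0,0,0,0,40],
    [0.123,0,0.02,0,0,0,40],
    [0.123,0,0.045,0,0,0,40],
  ],
)

```text
t: 24.48
ee_pos: [545.5, -87.1, 194.3]
tcp_rot: [3.14, -0.0, 1.367]
force: [-0.5, -0.7, -0.4]
finger_gap: 0.46
grasp_force: 0.0
```

Run:
```python
from t import *
s=bot.get_state();B=[559.5,-8.3];p=s['ee_pos'];print(s['t'],p,(p[:2]-B)@[.2,.98],(p[:2]-B)@[.98,-.2],s['tcp_rot'],s['finger_gap'])
g=cv2.cvtColor(imaging.grab_frame('wrist'),cv2.COLOR_RGB2GRAY);r=imaging.tip_of('wrist','hanger_tab');print(r[:1])
for f in ('fulcrum_top',):print(imaging.tip_of('wrist',f)[:1])
if r: print(atz('wrist',r[0]['xy'],161))
print(proj('wrist',(543.3,-88,174)))
```

```text
24.475 [545.46725468 -87.11950641 194.32530103] -80.04966534348564 2.0118108654385676 [ 3.14006391e+00 -2.79954158e-04  1.36748536e+00] 0.4595871290895246
[{'xy': [320.9, 226.4], 'confidence': 0.6}]
[]
[543.75944727 -90.58792624 161.        ]
[319.35960991 229.59823729]
```

>>> arm_command(
  plan=[
    [0,-0.0004,0.025,0,0,0,40],
    [-0.001,-0.0004,0.041,0,0,0,40],
    [-0.001,-0.0004,0.041,0,0,0,4],
    [-0.001,-0.0004,0.041,0,0,0,4],
    [-0.001,-0.0004,0.041,0,0,0,4],
  ],
  grip_force=5,
)

```text
t: 25.25
ee_pos: [544.8, -89.4, 154.2]
tcp_rot: [3.14, -0.0, 1.365]
force: [0.2, -0.3, 1.2]
finger_gap: 0.204
grasp_force: 0.0
```

>>> arm_command(
  plan=[
    [0,0,0,0,0,0,4],
    [0,0,0,0,0,0,4],
  ],
)

```text
t: 25.5
ee_pos: [544.5, -89.4, 153.6]
tcp_rot: [3.141, 0.0, 1.365]
force: [0.2, -0.6, 1.4]
finger_gap: 0.117
grasp_force: 5.0
```

Run:
```python
from t import *
s=bot.get_state();B=[559.5,-8.3];p=s['ee_pos'];print(s['t'],p,(p[:2]-B)@[.2,.98],(p[:2]-B)@[.98,-.2],s['finger_gap']*87,s['force'],s['grasp_force'])
```

```text
25.5 [544.49265677 -89.41413874 153.62808759] -82.49332461045623 1.515631387111059 10.153413368978109 [ 0.21225576 -0.60310173  1.41155687] 4.999975338578224
```

Converted, 44 mm / 1000 = 0.044, 34 mm / 1000 = 0.034.

>>> arm_command(
  plan=[
    [0.005,0,-0.0001,0,0,0,4],
    [0.014,0,-0.0003,0,0,0,4],
    [0.024,0,-0.0006,0,0,0,4],
    [0.034,0,-0.0008,0,0,0,4],
    [0.044,0,-0.0011,0,0,0,4],
  ],
)

```text
t: 26.12
ee_pos: [553.6, -45.3, 154.6]
tcp_rot: [3.141, -0.0, 1.366]
force: [1.2, -2.3, 2.8]
finger_gap: 0.116
grasp_force: 5.0
```

Converted, 38 mm / 1000 = 0.038, 35 mm / 1000 = 0.035.

>>> arm_command(
  plan=[
    [0.01,0,-0.0002,0,0,0,4],
    [0.02,0,-0.0005,0,0,0,4],
    [0.029,0,-0.0007,0,0,0,4],
    [0.035,0,-0.0009,0,0,0,4],
    [0.038,0,-0.0009,0,0,0,4],
  ],
)

```text
t: 26.75
ee_pos: [561.2, -8.4, 155.4]
tcp_rot: [3.141, -0.0, 1.366]
force: [0.9, -1.3, 4.0]
finger_gap: 0.113
grasp_force: 5.0
```

Run:
```python
from t import *
np.set_printoptions(precision=2,suppress=True)
B=[559.5,-8.3]
for _ in range(3):
    imaging.grab_frame('top');s=bot.get_state();p=s['ee_pos'];print(s['t'],p,(p[:2]-B)@[.2,.98],(p[:2]-B)@[.98,-.2],s['finger_gap']*87,s['force'],s['grasp_force'])
```

```text
26.8 [561.29  -8.06 155.36] 0.5910792065911482 1.7051527327035214 9.621014563737083 [ 2.91 -0.08  3.1 ] 5.001577734947205
26.85 [561.26  -8.29 155.35] 0.3637153754190122 1.7229205630832687 9.975735998557193 [2.48 1.3  4.49] 5.00075027346611
26.9 [561.19  -8.48 155.32] 0.16569528052833546 1.6900405336007118 9.917799996988053 [2.31 0.98 2.6 ] 5.001610368490219
```

Converted, -0.5 mm / 1000 = -0.0005.

>>> arm_command(
  plan=[
    [0,0,-0.0005,0,0,0,15],
    [0,0,-0.0005,0,0,0,30],
    [0,0,-0.0005,0,0,0,40],
    [0,0,-0.0005,0,0,0,40],
  ],
)

```text
t: 27.4
ee_pos: [560.8, -9.1, 155.6]
tcp_rot: [-3.141, 0.0, 1.365]
force: [-0.2, -0.1, 0.1]
finger_gap: 0.407
grasp_force: 0.0
```

Converted, -175 mm / 1000 = -0.175, -125 mm / 1000 = -0.125.

>>> arm_command(
  plan=[
    [0,0,-0.03,0,0,0,50],
    [-0.02,0,-0.08,0,0,0,60],
    [-0.07,0,-0.095,0,0,0,60],
    [-0.125,0,-0.095,0,0,0,60],
    [-0.175,0,-0.095,0,0,0,60],
  ],
)

```text
t: 28.02
ee_pos: [524.7, -182.3, 251.1]
tcp_rot: [3.141, 0.0, 1.365]
force: [0.0, -0.5, -0.0]
finger_gap: 0.688
grasp_force: 0.0
```

>>> arm_command(
  plan=[
    [-0.03,0,0,0,0,0,60],
    [-0.03,0,0,0,0,0,60],
    [-0.03,0,0,0,0,0,60],
    [-0.03,0,0,0,0,0,60],
  ],
)

```text
t: 28.52
ee_pos: [519.6, -208.3, 250.8]
tcp_rot: [3.141, -0.0, 1.368]
force: [-0.1, -0.4, 0.3]
finger_gap: 0.688
grasp_force: 0.0
```

Run:
```python
from t import *
np.set_printoptions(precision=2,suppress=True)
for _ in range(4): now(); [imaging.grab_frame('top') for _ in range(3)]
s=bot.get_state();print(s['ee_pos'],s['tcp_rot'])
for n,z in(('top',163),):
  for i in range(3):
    imaging.grab_frame(n);r=imaging.tip_of(n,'hanger_tab')
    if r: print(n,r[0],(atz(n,r[0]['xy'],z)[:2]-[559.5,-8.3])@[.2,.98])
```

```text
t 28.57 tilt 0.026 lat 1.6 yaw 0.205 res 0.13 n 215
t 28.77 tilt 0.026 lat 1.5 yaw 0.205 res 0.15 n 213
t 28.98 tilt 0.025 lat 1.4 yaw 0.204 res 0.12 n 218
t 29.18 tilt 0.025 lat 1.4 yaw 0.204 res 0.13 n 216
[ 519.13 -209.75  250.72] [-3.14 -0.    1.37]
top {'xy': [307.4, 196.8], 'confidence': 0.64} 3.152156562852435
top {'xy': [307.5, 198.2], 'confidence': 0.63} 2.630314266277614
top {'xy': [308.0, 198.7], 'confidence': 0.52} 1.2641726156646815
```

Converted, 148 mm / 1000 = 0.148, 140 mm / 1000 = 0.14.

>>> arm_command(
  plan=[
    [0.05,0,0,0,0,0,60],
    [0.1,0,0,0,0,0,60],
    [0.14,0,0,0,0,0,60],
    [0.148,0,0,0,0,0,60],
    [0.148,0,0,0,0,0,60],
  ],
)

```text
t: 30.25
ee_pos: [549.3, -65.0, 250.7]
tcp_rot: [-3.142, 0.0, 1.366]
force: [0.6, -1.0, 0.7]
finger_gap: 0.692
grasp_force: 0.0
```

Run:
```python
from t import *
np.set_printoptions(precision=2,suppress=True)
[imaging.grab_frame('top') for _ in range(4)]
im=grab('wrist','w5.png')
cv2.imwrite('pics/w5c.png',cv2.resize(cv2.cvtColor(im[0:250,220:420],cv2.COLOR_RGB2BGR),None,fx=2.4,fy=2.4,interpolation=cv2.INTER_CUBIC))
for p,z in(('fulcrum_top',122),('hanger_tab',163),('driver_top',160)):
    r=imaging.tip_of('wrist',p)
    if r:
        A=atz('wrist',r[0]['xy'],z);print(p,r[0],A,(A[:2]-[559.5,-8.3])@[.2,.98],(A[:2]-[559.5,-8.3])@[.98,-.2])
r=imaging.silhouettes('wrist','stand');print(r[0]['bbox'] if r else 0)
K,R,t=cam();np.savez('w5cam.npz',K=K,R=R,t=t);print(bot.get_state()['t'],proj('wrist',(559.5,-8.3,122)))
```

```text
hanger_tab {'xy': [320.3, 131.2], 'confidence': 0.84} [561.12  -8.27 163.  ] 0.34893012986777405 1.581582795616801
driver_top {'xy': [319.7, 7.1], 'confidence': 0.94} [578.97  79.38 160.  ] 89.82110627972617 1.5478719529584777
[247.7, 17.7, 141.1, 206.4]
30.7 [318.64 130.79]
```

View pics/w5c.png

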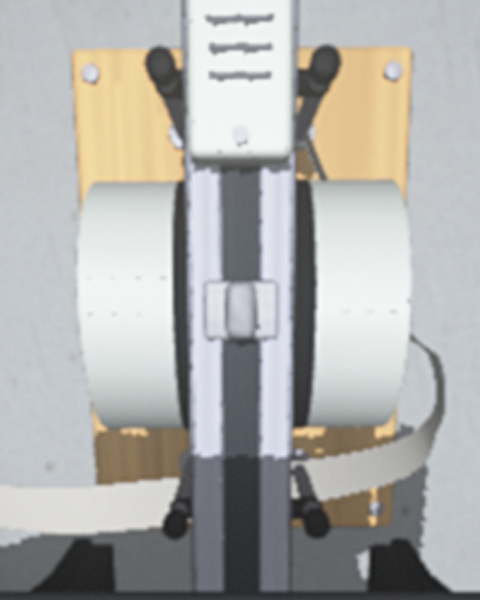

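Last view: the pipe spans crop rows 181–428, the tab rows 281–340 at columns 230–252, and the rest pin caps are at (160,62), (322,60), (176,525) and (316,523). I'll work out the pipe axis and the tab position relative to it.

Run:
```python
import numpy as np,cv2
np.set_printoptions(precision=2,suppress=True)
z=np.load('w5cam.npz');K,R,t=z['K'],z['R'],z['t'];c=-R.T@t;B=np.array([559.5,-8.3]);h=np.array([.2,.98]);l=np.array([.98,-.2]);print('f',K[1,1])
g=cv2.cvtColor(cv2.imread('pics/w5.png'),cv2.COLOR_BGR2GRAY)
def d(p): return R.T@np.linalg.inv(K)@np.array([p[0],p[1],1.])
def at(p,zz): v=d(p);A=c+v*(zz-c[2])/v[2];return (A[:2]-B)@h,(A[:2]-B)@l
for x in(265,275,285,360,370,380):
    gr=np.abs(np.gradient(g[:,x-1:x+2].mean(1)))
    a=60+np.argmax(gr[60:90]);b=165+np.argmax(gr[165:190]);
    n=[]
    for y in(a,b):
        v=d((x,y));q=np.array([v[:2]@h,v[2]]);n.append(q/np.linalg.norm(q))
    m=n[0]+n[1];y0=(c[:2]-B)@h;ax=y0+m[0]/m[1]*(67-c[2])
    half=np.arccos(n[0]@n[1])/2;dist=np.hypot(ax-y0,67-c[2]);print(x,a,b,'axis y',round(ax,2),'radius',round(dist*np.sin(half),1))
cr=lambda X,Y:(220+X/2.4-.3,Y/2.4-.3)
for n,p,zz in(('pinDL',cr(160,62),130),('pinDR',cr(322,60),130),('pinPL',cr(176,525),130),('pinPR',cr(316,523),130),('tab far',cr(241,281),176),('tab near',cr(241,340),176),('btl',cr(73,48),12),('btr',cr(412,48),12),('bbr',cr(393,525),12)): print(n,np.array(at(p,zz)))
print(g[108:148,316:326:3].T)
```

```text
f 304.22375277754884
265 75 175 axis y 3.04 radius 53.0
275 75 178 axis y 1.29 radius 54.7
285 75 177 axis y 1.81 radius 54.1
360 74 189 axis y -4.89 radius 61.3
370 74 187 axis y -3.81 radius 60.2
380 74 181 axis y -0.47 radius 56.8
pinDL [ 86.23 -26.42]
pinDR [86.59 29.98]
pinPL [-82.84 -25.35]
pinPR [-82.27  31.33]
tab far [11.7   1.41]
tab near [-6.43  1.32]
btl [125.44 -80.63]
btr [124.63  86.14]
bbr [-121.41   88.15]
[[105 104 105 102 106 103 104 102 101 124 156 176 183 189 191 192 194 193
  191 191 188 188 185 184 182 184 185 185 184 176 159 138 111  85  80  91
   97  98  97  98]
 [101 100 102 101 101 102 100  99 100 129 169 194 207 210 210 209 211 212
  210 209 208 205 204 200 198 195 195 195 196 191 179 158 120  82  68  74
   86  93  97  97]
 [100 102 102 101 101 100 101  97 102 133 169 187 195 199 200 199 199 198
  200 201 203 201 200 200 199 198 196 196 194 192 182 164 123  79  66  76
   91  96  96  96]
 [100 100  99 100 100 101 100  96 106 145 166 164 157 157 158 160 159 156
  154 153 150 150 150 151 149 150 151 148 148 146 140 126 102  77  69  84
   95  96  94  95]]
```

Converted, -148 mm / 1000 = -0.148, -140 mm / 1000 = -0.14.

>>> arm_command(
  plan=[
    [-0.05,0,0,0,0,0,60],
    [-0.1,0,0,0,0,0,60],
    [-0.14,0,0,0,0,0,60],
    [-0.148,0,0.01,0,0,0,60],
    [-0.148,0,0.05,0,0,0,60],
  ],
)

```text
t: 31.32
ee_pos: [520.4, -210.7, 201.9]
tcp_rot: [3.137, 0.001, 1.364]
force: [1.4, 0.4, -0.2]
finger_gap: 0.687
grasp_force: 0.0
```

Converted, 82 mm / 1000 = 0.082, 70 mm / 1000 = 0.07.

>>> arm_command(
  plan=[
    [0,0,0.045,0,0,0,60],
    [0,0,0.07,0,0,0,60],
    [0,0,0.082,0,0,0,60],
    [0,0,0.082,0,0,0,60],
    [0,0,0.082,0,0,0,30],
  ],
  grip_force=8,
)

```text
t: 31.95
ee_pos: [520.0, -209.7, 120.0]
tcp_rot: [3.14, 0.0, 1.366]
force: [0.0, 0.8, 1.3]
finger_gap: 0.639
grasp_force: 0.0
```

Converted, -1.2 mm / 1000 = -0.0012, -0.6 mm / 1000 = -0.0006.

>>> arm_command(
  plan=[
    [0,0,0,0,0,0,30],
    [0,0,0,0,0,0,30],
    [0,0,0,0,0,0,30],
    [-0.0006,0,0,0,0,0,30],
    [-0.0012,0,0,0,0,0,30],
  ],
)

```text
t: 32.58
ee_pos: [519.2, -210.1, 118.8]
tcp_rot: [3.141, -0.001, 1.366]
force: [1.0, 3.0, 0.6]
finger_gap: 0.436
grasp_force: 8.0
```

Converted, 4 mm / 1000 = 0.004, 2 mm / 1000 = 0.002, 1.2 degrees / 360 = 0.0033.

>>> arm_command(
  plan=[
    [0,0,0.002,0,0.0017,0,30],
    [0.0002,0,0.004,0,0.0033,0,30],
    [0.0002,0,0.004,0,0.0033,0,30],
  ],
)

```text
t: 32.95
ee_pos: [518.7, -210.9, 114.4]
tcp_rot: [-3.141, -0.021, 1.365]
force: [1.5, 1.4, 0.8]
finger_gap: 0.432
grasp_force: 8.0
```

>>> arm_command(
  plan=[
    [0,0,0,0,0,0,45],
    [0,0,0,0,0,0,60],
    [0,0,0,0,0,0,60],
  ],
)

```text
t: 33.33
ee_pos: [518.9, -211.0, 114.8]
tcp_rot: [3.142, -0.021, 1.365]
force: [0.1, -1.6, -0.1]
finger_gap: 0.642
grasp_force: 0.0
```

Converted, -125 mm / 1000 = -0.125, -80 mm / 1000 = -0.08, -1.2 degrees / 360 = -0.0033.

>>> arm_command(
  plan=[
    [0,0,-0.04,0,-0.0017,0,60],
    [0,0,-0.08,0,-0.0033,0,60],
    [0,0,-0.125,0,-0.0033,0,60],
    [0,0,-0.125,0,-0.0033,0,60],
    [0,0,-0.125,0,-0.0033,0,60],
  ],
)

```text
t: 33.95
ee_pos: [518.1, -213.3, 239.2]
tcp_rot: [-3.141, 0.0, 1.365]
force: [0.1, 0.4, -0.3]
finger_gap: 0.69
grasp_force: 0.0
```

Run:
```python
from t import *
for _ in range(5): now(); [imaging.grab_frame('top') for _ in range(4)]
s=bot.get_state();print(s['ee_pos'],s['tcp_rot'])
```

```text
t 34.00 tilt -0.007 lat 0.5 yaw 0.205 res 0.15 n 228
t 34.25 tilt -0.002 lat 1.1 yaw 0.205 res 0.11 n 231
t 34.50 tilt -0.002 lat 1.3 yaw 0.207 res 0.15 n 229
t 34.75 tilt -0.002 lat 1.0 yaw 0.206 res 0.11 n 231
t 35.00 tilt -0.001 lat 1.1 yaw 0.206 res 0.12 n 234
[ 518.40750011 -213.25346154  239.72036973] [-3.14154364e+00 -4.28033522e-05  1.36547296e+00]
```

```bash
python3 -c "
from rig import bot
print(bot.finish_job())"
```

```text
the job is handed in; nothing more can be done
None
```

The job is handed in at about 35 s: the light rests level on the pipe by itself (measured tilt about 0.00 rad, roughly ±0.02), and I estimate the hanger tab to be within about 1 mm of the pipe's middle, though I did not re-measure it after the last 1 mm nudge of the light.

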